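# Gap-check the relay contact blocks with gauge blades

### The job

First nudge the flush slide switch on the blue bench supply to OFF (white dot) by its orange ridge. With it off, slide every gauge blade lying on the bench into the contact gap of the relay block tagged in the colour of its handle, flat and straight, fully home until its shoulder bar rests against the brass. Only when all the blades are home nudge the switch back to ON (green dot); leave the blades in place, let go of everything, and do not shove the multimeter, mug or spool about.

Things in the scene. Friction and masses are not known exactly. Their poses are not given: they have to be found in the camera images.
- blade_red: Gauge blade (sizes in mm), loose, 50 g, may be absent. Steel strip 20 wide, 3 thick, x -15 to +56; on it an upright red handle 30 long (x) x 12 wide (y), top at z 33 (grasp its 12 mm width from above), and a low shoulder bar, x 22 to 28, 30 wide, top at z 13. Origin: underside below the middle of the handle; x to the tip, z up. Lies flat. The 28 mm of strip ahead of the bar enters the gap.
- shoulder_red (a point): Point on the red blade: underside, centre line, level with the front face of its shoulder bar (28 mm ahead of the blade's origin).
- relay_red: Relay contact block (mm) with red tag on top and front, fixed. Copper plate 60 wide, 5 thick, x -60 to 40; over it a brass contact 56 wide, x 0 to 45, z 11 to 21, with black coil housing on top to z 53. Origin: bench level, centre line, below the brass front face; x points into the gap (roughly away from robot), z up.
- gap_red (a point): Mouth of the red block's contact gap: centre line, on the copper plate (z 5), at the brass front face (x 0). Gap 6 mm high, 28 mm wide between black spacers, open towards -x. Blade home: strip flat on the copper, shoulder bar against the brass, so this point meets the blade's shoulder point.
- blade_yellow: Gauge blade (sizes in mm), loose, 50 g, may be absent. Steel strip 20 wide, 3 thick, x -15 to +56; on it an upright yellow handle 30 long (x) x 12 wide (y), top at z 33 (grasp its 12 mm width from above), and a low shoulder bar, x 22 to 28, 30 wide, top at z 13. Origin: underside below the middle of the handle; x to the tip, z up. Lies flat. The 28 mm of strip ahead of the bar enters the gap.
- shoulder_yellow (a point): Point on the yellow blade: underside, centre line, level with the front face of its shoulder bar (28 mm ahead of the blade's origin).
- relay_yellow: Relay contact block (mm) with yellow tag on top and front, fixed. Copper plate 60 wide, 5 thick, x -60 to 40; over it a brass contact 56 wide, x 0 to 45, z 11 to 21, with black coil housing on top to z 53. Origin: bench level, centre line, below the brass front face; x points into the gap (roughly away from robot), z up.
- gap_yellow (a point): Mouth of the yellow block's contact gap: centre line, on the copper plate (z 5), at the brass front face (x 0). Gap 6 mm high, 28 mm wide between black spacers, open towards -x. Blade home: strip flat on the copper, shoulder bar against the brass, so this point meets the blade's shoulder point.
- blade_green: Gauge blade (sizes in mm), loose, 50 g, may be absent. Steel strip 20 wide, 3 thick, x -15 to +56; on it an upright green handle 30 long (x) x 12 wide (y), top at z 33 (grasp its 12 mm width from above), and a low shoulder bar, x 22 to 28, 30 wide, top at z 13. Origin: underside below the middle of the handle; x to the tip, z up. Lies flat. The 28 mm of strip ahead of the bar enters the gap.
- shoulder_green (a point): Point on the green blade: underside, centre line, level with the front face of its shoulder bar (28 mm ahead of the blade's origin).
- relay_green: Relay contact block (mm) with green tag on top and front, fixed. Copper plate 60 wide, 5 thick, x -60 to 40; over it a brass contact 56 wide, x 0 to 45, z 11 to 21, with black coil housing on top to z 53. Origin: bench level, centre line, below the brass front face; x points into the gap (roughly away from robot), z up.
- gap_green (a point): Mouth of the green block's contact gap: centre line, on the copper plate (z 5), at the brass front face (x 0). Gap 6 mm high, 28 mm wide between black spacers, open towards -x. Blade home: strip flat on the copper, shoulder bar against the brass, so this point meets the blade's shoulder point.
- blade_blue: Gauge blade (sizes in mm), loose, 50 g, may be absent. Steel strip 20 wide, 3 thick, x -15 to +56; on it an upright blue handle 30 long (x) x 12 wide (y), top at z 33 (grasp its 12 mm width from above), and a low shoulder bar, x 22 to 28, 30 wide, top at z 13. Origin: underside below the middle of the handle; x to the tip, z up. Lies flat. The 28 mm of strip ahead of the bar enters the gap.
- shoulder_blue (a point): Point on the blue blade: underside, centre line, level with the front face of its shoulder bar (28 mm ahead of the blade's origin).
- relay_blue: Relay contact block (mm) with blue tag on top and front, fixed. Copper plate 60 wide, 5 thick, x -60 to 40; over it a brass contact 56 wide, x 0 to 45, z 11 to 21, with black coil housing on top to z 53. Origin: bench level, centre line, below the brass front face; x points into the gap (roughly away from robot), z up.
- gap_blue (a point): Mouth of the blue block's contact gap: centre line, on the copper plate (z 5), at the brass front face (x 0). Gap 6 mm high, 28 mm wide between black spacers, open towards -x. Blade home: strip flat on the copper, shoulder bar against the brass, so this point meets the blade's shoulder point.
- supply: Blue bench supply (mm), flat box 100 (x) x 110 (y) x 35 high, fixed. Origin: centre of underside. On its flat top, centred at x -10, y 0, a black field 32 x 62 with the slide switch, which runs along y. White dot at the field's -y end = OFF, green dot at the +y end = ON. Two binding posts, 12 diameter, 12 high, on top at x 36, y -30 and 30.
- switch_ridge (a point): Middle of the top of the orange ridge on the flush slide switch: stands 6 mm above the supply's top, 4 thick along the slide (supply y), 20 wide (supply x). Only the ridge stands proud.
- slide_switch (a joint): Switch position in m along the supply's +y: 0 = OFF (ridge at supply y -7, by the white dot), 0.014 = ON (ridge at y +7, by the green dot), end stops at both. A spring detent of about 4 N resists up to the middle (0.007); past it the switch snaps to the other end and stays.
- multimeter: Bystander: yellow multimeter 140 x 75 x 32 mm lying on the bench, loose; origin centre of underside.
- mug: Bystander: white mug, 80 mm diameter, 90 mm high, loose; origin centre of underside.
- solder_spool: Bystander: grey metal spool, 56 mm diameter, 40 mm high, standing on the bench, loose; origin centre of underside.
Mind the look-alikes: they are no part of the job. Of the things that look like the supply, the largest one is meant.

How it is judged (in metres and radians):
On the way, in this order (a step that is already met when the one before it is completed fails the run):
1. the slide switch is at OFF (value of joint slide_switch below 0.002 m), for 0.2 s.
2. every present blade is home in its relay block and let go, the switch still at OFF (value of joint slide_switch below 0.002 m and x of shoulder_red in the frame of relay_red above -0.004 m and y of shoulder_red in the frame of relay_red between -0.01 and 0.01 m and z of shoulder_red in the frame of relay_red between 0.002 and 0.009 m and angle between the x axis of blade_red and the x axis of relay_red, either way round below 0.2 rad and angle between each of blade_red, blade_yellow, blade_green, blade_blue's own z axis and vertical below 0.15 rad and x of shoulder_yellow in the frame of relay_yellow above -0.004 m and y of shoulder_yellow in the frame of relay_yellow between -0.01 and 0.01 m and z of shoulder_yellow in the frame of relay_yellow between 0.002 and 0.009 m and angle between the x axis of blade_yellow and the x axis of relay_yellow, either way round below 0.2 rad and x of shoulder_green in the frame of relay_green above -0.004 m and y of shoulder_green in the frame of relay_green between -0.01 and 0.01 m and z of shoulder_green in the frame of relay_green between 0.002 and 0.009 m and angle between the x axis of blade_green and the x axis of relay_green, either way round below 0.2 rad and x of shoulder_blue in the frame of relay_blue above -0.004 m and y of shoulder_blue in the frame of relay_blue between -0.01 and 0.01 m and z of shoulder_blue in the frame of relay_blue between 0.002 and 0.009 m and angle between the x axis of blade_blue and the x axis of relay_blue, either way round below 0.2 rad and contact force between the arm and blade_red below 0.1 N and contact force between the arm and blade_yellow below 0.1 N and contact force between the arm and blade_green below 0.1 N and contact force between the arm and blade_blue below 0.1 N), for 0.2 s.
3. the switch is at ON (value of joint slide_switch above 0.012 m), for 0.2 s.
At the end, for the whole second after the job is handed in: Switch at ON (past 12 of 14 mm). Every present blade in the gap of its colour, at rest and released: shoulder bar within 4 mm of the brass face, within 10 mm of the centre line and 0.2 rad of straight, tilt under 0.15 rad, underside 2 to 9 mm above the bench (value of joint slide_switch above 0.012 m and x of shoulder_red in the frame of relay_red above -0.004 m and y of shoulder_red in the frame of relay_red between -0.01 and 0.01 m and z of shoulder_red in the frame of relay_red between 0.002 and 0.009 m and angle between the x axis of blade_red and the x axis of relay_red, either way round below 0.2 rad and angle between each of blade_red, blade_yellow, blade_green, blade_blue's own z axis and vertical below 0.15 rad and x of shoulder_yellow in the frame of relay_yellow above -0.004 m and y of shoulder_yellow in the frame of relay_yellow between -0.01 and 0.01 m and z of shoulder_yellow in the frame of relay_yellow between 0.002 and 0.009 m and angle between the x axis of blade_yellow and the x axis of relay_yellow, either way round below 0.2 rad and x of shoulder_green in the frame of relay_green above -0.004 m and y of shoulder_green in the frame of relay_green between -0.01 and 0.01 m and z of shoulder_green in the frame of relay_green between 0.002 and 0.009 m and angle between the x axis of blade_green and the x axis of relay_green, either way round below 0.2 rad and x of shoulder_blue in the frame of relay_blue above -0.004 m and y of shoulder_blue in the frame of relay_blue between -0.01 and 0.01 m and z of shoulder_blue in the frame of relay_blue between 0.002 and 0.009 m and angle between the x axis of blade_blue and the x axis of relay_blue, either way round below 0.2 rad and linear speed of each of blade_red, blade_yellow, blade_green, blade_blue below 0.02 m/s and contact force between the arm and blade_red below 0.1 N and contact force between the arm and blade_yellow below 0.1 N and contact force between the arm and blade_green below 0.1 N and contact force between the arm and blade_blue below 0.1 N); the robot touches nothing.
It fails at once if the multimeter is moved more than 3 cm (distance of multimeter from where it was at the start of the episode above 0.03 m).
It fails at once if the mug is moved more than 3 cm (distance of mug from where it was at the start of the episode above 0.03 m).
It fails at once if the spool is moved more than 3 cm (distance of solder_spool from where it was at the start of the episode above 0.03 m).
Of blade_red, blade_yellow, blade_green, blade_blue only 3 to 4 are there at a start; the rules pass over those that are not, and their reading is None.
At some moment in a run one of blade_red, blade_yellow, blade_green, blade_blue may be knocked a few centimetres aside while the robot is not near it.
Once in a run the grip may slacken for a moment while it holds something.
It also fails if it takes over 210 s, if anything falls off the work surface, if the arm or the gripper's body presses on something with over 40 N, if the wrist force passes 120 N, or if a joint passes its speed limit or range.

### The arm

A 6-joint arm with a two-finger parallel gripper is mounted at the origin on the work surface. World frame = base frame: x ahead of the robot, y to its left, z up, the work surface at z = 0. Lengths are in m, angles in degrees, forces in N, time in s.
With the tool pointing down it reaches from about 0.425 to 0.95 m from the base axis. Payload 14.7 kg.
Tool frame: the origin (TCP) lies between the finger pads; the fingertips stand 17 mm ahead of it and the grasp point (between the pads) lies 2 mm behind it; z points along the fingers, y is the line along which they close (so a half turn about z gives the same grasp; the last joint's range is limited). The gripper opens to 85 mm and grips with 20 to 120 N. Pads are 22 mm wide; open, the fingers measure 114 mm over their backs; the gripper's body (76 mm by 85 mm) begins 54 mm behind the grasp point. The pads swing forward as they close: fully open they stand 13 mm farther back than shut.
Start: joints at [63.106, 27.513, 91.461, -0, 61.026, -2.67], TCP at [0.267, 0.593, 0.248] pointing down, gripper open.
Joint ranges: [-157.49, 157.49], [-46.99, 117.5], [13.45, 153.17], [-89.5, 269.5], [5.16, 153.95], [-167.48, 167.48]. Speed limits (degrees/s): [108.29, 108.29, 136.94, 172.46, 172.46, 172.46].

### API

Orientations are given as [roll, pitch, yaw] about the fixed x, y, z axes, in that order (R = Rz(yaw) Ry(pitch) Rx(roll)).
In Python, from station import bot, imaging, sign_off gives the robot as it stands. Calls block until the motion is done:
- bot.move_ptp(position, orientation): joint-space move of the TCP to a pose.
- bot.movel(position, ori=None, max_speed=0.15): straight line of the TCP; ori=None keeps the orientation; max_speed is the mean speed in m/s.
- bot.goto_joints(angles): joint-space move.
- bot.let_go() and bot.close(grip_force=None): open the fingers fully, or close them until they stop; grip_force is the grip in N (None keeps the last).
- bot.pause(seconds).
- bot.ik(position, orientation): joint angles nearest the present ones, or None.
- imaging.read_camera(name): name is "scene" or "top"; returns a dict with "color" (384x512x3 uint8, red, green, blue), "z_map" (384x512 float32, m along the optical axis (not along the pixel's ray), 0 where there is no reading), "fx", "fy", "cx", "cy" (pixels), "position" and "rotation" of the camera in the world. Camera axes: x right, y down, z forward; pixel columns grow to the right and rows downward; lengths in m; the calibration is good to about 2 mm. A picture is of the moment at which its call begins.
A pose or a line that the arm cannot do raises bot.PlanningError and nothing moves.
- sign_off(): hands the job in; it is judged then, once.
Readings, each from a call of its own:
- bot.current_time_s(): time.
- bot.current_qpos(): joint angles.
- bot.current_joint_vel(): joint speeds.
- bot.current_joint_torque(): joint torques, N m.
- bot.current_position(): TCP position.
- bot.current_tcp_rot(): TCP orientation.
- bot.current_force(): force on the tool from outside, world axes, zero at the start.
- bot.current_ft_torque(): the same for the moment, N m.
- bot.current_gripper_width(): finger opening in m.
- bot.current_grip_force(): force on a finger pad.
Only numpy, scipy, OpenCV 4.12 (cv2) and the standard library are available. Lean on these libraries where they do the work, as an engineer would, in place of code of your own. Each camera call takes 0.05 s, during which the arm holds its last target. There are 200 camera calls.

## Working session

There is one attempt and no reset: what is moved stays moved. The work goes in short steps, each a Python script; the robot and the scene stay as the last script left them, time stands still between calls to the robot, and variables do not carry over. Pictures are saved under pics/ and viewed, at most 14 in all, crops included, and the job is handed in when it is done.

```bash
mkdir -p pics; ls
python3 - <<'E'
from station import bot, imaging
import cv2, numpy as np, pickle
for n in ("top","scene"):
    d=imaging.read_camera(n); pickle.dump(d,open(f"{n}0.pkl","wb"))
    cv2.imwrite(f"pics/{n}0.png",cv2.resize(d["color"][:,:,::-1],(800,600),interpolation=cv2.INTER_CUBIC))
    print(n,d["position"],np.round(d["rotation"],3).tolist(),d["fx"],d["cx"],d["cy"])
E
```

```text
pics
top [0.4071734  0.03150875 1.3495993 ] [-177.319, -0.064, -88.905] 425.9165305046758 260.3676395298067 194.15953164713838
scene [ 0.97793705 -0.709601    1.30451067] [-144.958, 0.395, 34.454] 480.03048151613353 259.0549066038503 193.07269985598572
```

View pics/top0.png

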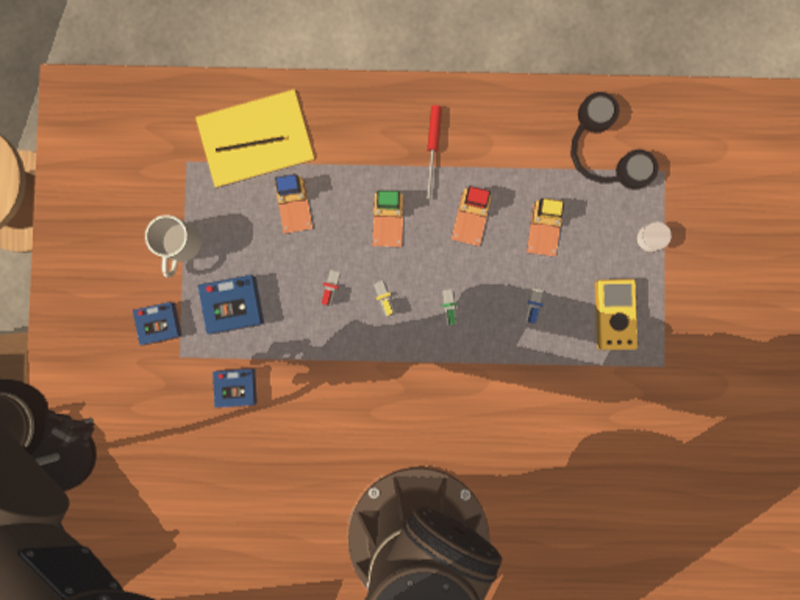

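View pics/scene0.png

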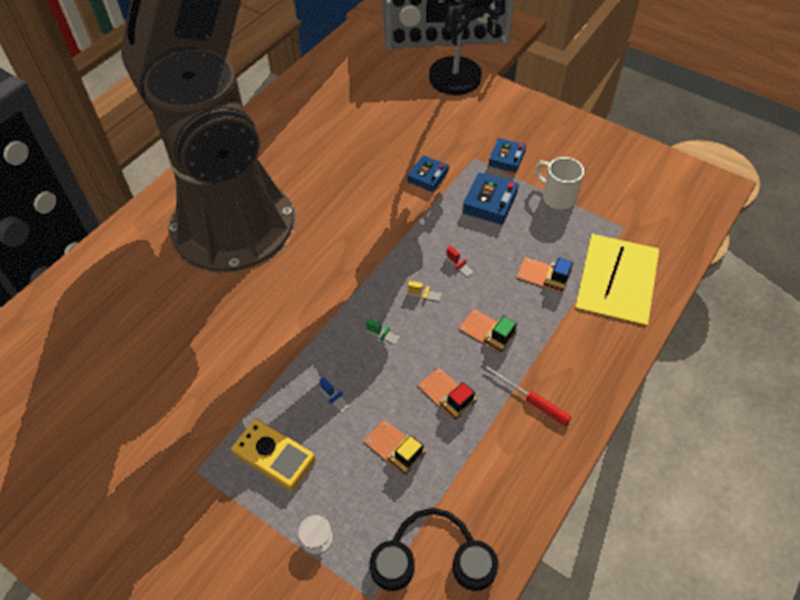

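The top picture (800x600 scale) shows three blue boxes. The large one is at (230,305), and the look-alikes are at (157,323) and (235,388); the large one is the supply. There are four blades: red (331,288), yellow (384,298), green (449,306) and blue (535,305). The relays are blue (292,203), green (388,218), red (473,214) and yellow (547,225). The bystanders are the mug (168,240), multimeter (618,315) and white/grey spool (655,237).

```bash
cat > h.py <<'E'
import numpy as np, cv2
from scipy.spatial.transform import Rotation as R
def rot(d): return R.from_euler('xyz',d["rotation"],degrees=True).as_matrix()
def proj(d,P):
    c=(np.atleast_2d(P)-d["position"])@rot(d)
    return np.c_[d["fx"]*c[:,0]/c[:,2]+d["cx"], d["fy"]*c[:,1]/c[:,2]+d["cy"]]
def onplane(d,uv,z):
    uv=np.atleast_2d(np.asarray(uv,float))
    r=np.c_[(uv[:,0]-d["cx"])/d["fx"],(uv[:,1]-d["cy"])/d["fy"],np.ones(len(uv))]@rot(d).T
    return d["position"]+r*((z-d["position"][2])/r[:,2])[:,None]
def cloud(d):
    h,w=d["z_map"].shape; u,v=np.meshgrid(np.arange(w),np.arange(h))
    z=d["z_map"]; c=np.stack([(u-d["cx"])/d["fx"]*z,(v-d["cy"])/d["fy"]*z,z],-1)
    return c@rot(d).T+d["position"]
def ortho(d,x0,x1,y0,y1,z,res=0.001):
    """image of plane z: row 0 = x1 (far), col 0 = y1 (left)"""
    w,h=int((y1-y0)/res),int((x1-x0)/res)
    jj,ii=np.meshgrid(np.arange(w),np.arange(h))
    P=np.stack([x1-ii*res,y1-jj*res,np.full_like(ii,z,float)],-1).reshape(-1,3)
    m=proj(d,P).reshape(h,w,2).astype(np.float32)
    return cv2.remap(d["color"],m[...,0],m[...,1],cv2.INTER_CUBIC)[:,:,::-1].copy()
E
python3 - <<'E'
import pickle
from h import *
for n in("top","scene"):
    d=pickle.load(open(n+"0.pkl","rb")); C=cloud(d)
    hsv=cv2.cvtColor(d["color"],cv2.COLOR_RGB2HSV).astype(int); H,S,V=hsv[...,0],hsv[...,1],hsv[...,2]
    z=C[...,2]; reg=(C[...,0]>.4)&(C[...,0]<.95)&(abs(C[...,1])<.5)
    print(n,"bench z",np.median(z[reg]))
    hues={"red":(H<6)|(H>174),"yellow":(H>22)&(H<33),"green":(H>45)&(H<85),"blue":(H>100)&(H<125)}
    for k,m in hues.items():
        m=(m&(S>110)&(V>40)&reg&(z>.006)&(z<.07)).astype(np.uint8)
        nn,l,st,ce=cv2.connectedComponentsWithStats(m)
        for i in range(1,nn):
            if st[i,4]<12: continue
            p=C[l==i]; print(k,st[i,4],"px",np.round(ce[i]),"mean",np.round(p.mean(0),4),"zmax",round(np.percentile(p[:,2],95),3))
d=pickle.load(open("top0.pkl","rb"))
cv2.imwrite("pics/relays.png",cv2.resize(ortho(d,.66,.86,-.33,.27,.005),None,fx=1.33,fy=1.33))
cv2.imwrite("pics/supply.png",cv2.resize(ortho(d,.50,.65,.25,.45,.035),None,fx=4,fy=4,interpolation=cv2.INTER_CUBIC))
cv2.imwrite("pics/blades.png",cv2.resize(ortho(d,.50,.65,-.27,.2,.003),None,fx=1.7,fy=1.7,interpolation=cv2.INTER_CUBIC))
E
```

```text
top bench z 0.002492216689257143
red 186 px [278.  82.] mean [ 0.8265 -0.0168  0.0211] zmax 0.027
red 147 px [305. 126.] mean [ 0.6811 -0.1022  0.053 ] zmax 0.058
red 20 px [211. 183.] mean [0.5032 0.186  0.0139] zmax 0.016
red 12 px [134. 184.] mean [0.4902 0.4198 0.0491] zmax 0.053
red 42 px [209. 190.] mean [0.4789 0.192  0.0323] zmax 0.037
yellow 1898 px [163.  88.] mean [0.8041 0.3492 0.0088] zmax 0.012
yellow 93 px [353. 132.] mean [ 0.664  -0.2492  0.054 ] zmax 0.058
yellow 191 px [394. 193.] mean [ 0.4819 -0.3815  0.0329] zmax 0.038
yellow 13 px [245. 189.] mean [0.4849 0.0808 0.0124] zmax 0.017
yellow 34 px [247. 196.] mean [0.4616 0.0713 0.0331] zmax 0.035
green 89 px [248. 126.] mean [0.6752 0.073  0.0532] zmax 0.058
blue 95 px [183. 117.] mean [0.7006 0.2729 0.0538] zmax 0.058
blue 644 px [146. 196.] mean [0.4559 0.3827 0.0356] zmax 0.04
blue 28 px [342. 201.] mean [ 0.4514 -0.2208  0.0338] zmax 0.038
blue 21 px [110. 210.] mean [0.4104 0.4956 0.0265] zmax 0.031
scene bench z 0.0009728817196672512
red 77 px [291. 164.] mean [0.4818 0.188  0.0218] zmax 0.036
red 132 px [29
[... 190 characters left out ...]
 px [266. 182.] mean [0.458  0.0714 0.0323] zmax 0.036
yellow 178 px [181. 293.] mean [ 0.4784 -0.3862  0.0315] zmax 0.036
yellow 121 px [261. 286.] mean [ 0.66   -0.2499  0.0523] zmax 0.057
green 97 px [322. 209.] mean [0.6704 0.0715 0.0521] zmax 0.058
green 58 px [239. 208.] mean [ 0.4438 -0.0608  0.0275] zmax 0.036
green 13 px [246. 213.] mean [ 0.4673 -0.0569  0.0126] zmax 0.016
blue 72 px [321. 104.] mean [0.4239 0.4931 0.0208] zmax 0.03
blue 575 px [313. 127.] mean [0.4614 0.3668 0.0317] zmax 0.04
blue 88 px [360. 170.] mean [0.6961 0.2717 0.052 ] zmax 0.056
blue 53 px [209. 247.] mean [ 0.4503 -0.2249  0.027 ] zmax 0.036
blue 21 px [214. 254.] mean [ 0.4735 -0.2293  0.0135] zmax 0.017
```

View pics/relays.png

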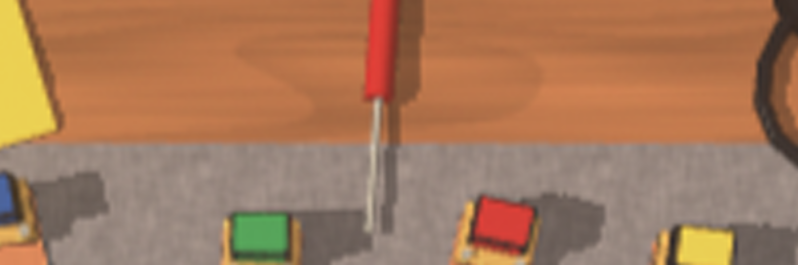

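View pics/supply.png

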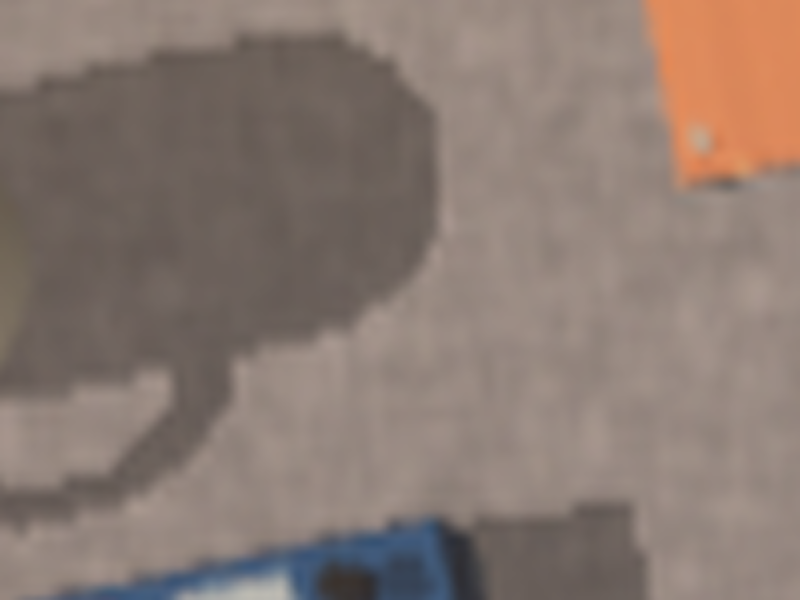

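View pics/blades.png

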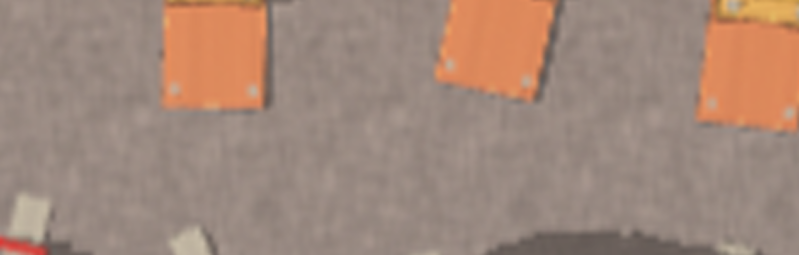

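The crops were aimed about 10 cm off. The colour blobs give positions and the heights agree (handles 33 mm, tags 53 mm, supply 35 mm). I'll re-crop at the right places and fit the copper plates.

```bash
cat > fit.py <<'E'
from h import *
def copper(d):
    "copper squares (z=5mm): list of centre, yaw(deg, near 0), size from rect"
    res=.0005; x0,x1,y0,y1=.54,.70,-.33,.33
    im=ortho(d,x0,x1,y0,y1,.005,res); hsv=cv2.cvtColor(im,cv2.COLOR_BGR2HSV).astype(int)
    m=((hsv[...,0]<14)&(hsv[...,0]>5)&(hsv[...,1]>115)&(hsv[...,2]>120)).astype(np.uint8)
    m=cv2.morphologyEx(m,cv2.MORPH_OPEN,np.ones((9,9),np.uint8)); m=cv2.morphologyEx(m,cv2.MORPH_CLOSE,np.ones((25,25),np.uint8))
    out=[]
    for c in cv2.findContours(m,cv2.RETR_EXTERNAL,cv2.CHAIN_APPROX_NONE)[0]:
        if cv2.contourArea(c)<6000: continue
        b=cv2.boxPoints(cv2.minAreaRect(c)); P=np.c_[x1-b[:,1]*res,y1-b[:,0]*res]
        e=[P[1]-P[0],P[2]-P[1]]; i=int(abs(e[1][0])>abs(e[0][0])); a=e[i]*np.sign(e[i][0])
        out.append((P.mean(0),np.degrees(np.arctan2(a[1],a[0])),np.linalg.norm(a),np.linalg.norm(e[1-i])))
    return sorted(out,key=lambda o:-o[0][1])
E
python3 - <<'E'
import pickle
from fit import *
for n in("top","scene"):
    d=pickle.load(open(n+"0.pkl","rb"))
    for c in copper(d): print(n,np.round(c[0],4),np.round(c[1],1),"len",round(c[2],4),"wid",round(c[3],4))
t=pickle.load(open("top0.pkl","rb")); s=pickle.load(open("scene0.pkl","rb"))
k=dict(fx=4,fy=4,interpolation=cv2.INTER_CUBIC)
cv2.imwrite("pics/sup2.png",cv2.resize(np.hstack([ortho(d,.38,.53,.335,.435,.038) for d in(t,s)]),None,**k))
pos=[(.485,.19),(.465,.073),(.455,-.06),(.455,-.224)]
rows=[np.hstack([ortho(d,x-.05,x+.05,y-.05,y+.05,.003 if n else .033) for x,y in pos]) for n,d in((1,t),(1,s))]
cv2.imwrite("pics/bl2.png",cv2.resize(np.vstack(rows),None,fx=2,fy=2,interpolation=cv2.INTER_CUBIC))
E
```

```text
top [0.6452 0.262 ] 11.0 len 0.0629 wid 0.0603
top [0.618 0.074] -0.9 len 0.0619 wid 0.0596
top [ 0.6274 -0.0911] -12.3 len 0.0624 wid 0.0604
top [ 0.6071 -0.2426] -6.9 len 0.0621 wid 0.0606
scene [0.6394 0.2609] 10.8 len 0.0609 wid 0.0622
scene [0.612 0.073] -0.0 len 0.059 wid 0.061
scene [ 0.6223 -0.0919] -11.8 len 0.0608 wid 0.0618
scene [ 0.6007 -0.2436] -6.1 len 0.0582 wid 0.0611Traceback (most recent call last):
  File "<stdin>", line 10, in <module>
    return _nx.concatenate(arrs, 1, dtype=dtype, casting=casting)
           ~~~~~~~~~~~~~~~^^^^^^^^^^^^^^^^^^^^^^^^^^^^^^^^^^^^^^^
ValueError: all the input array dimensions except for the concatenation axis must match exactly, but along dimension 0, the array at index 0 has size 100 and the array at index 1 has size 99
```

View pics/sup2.png

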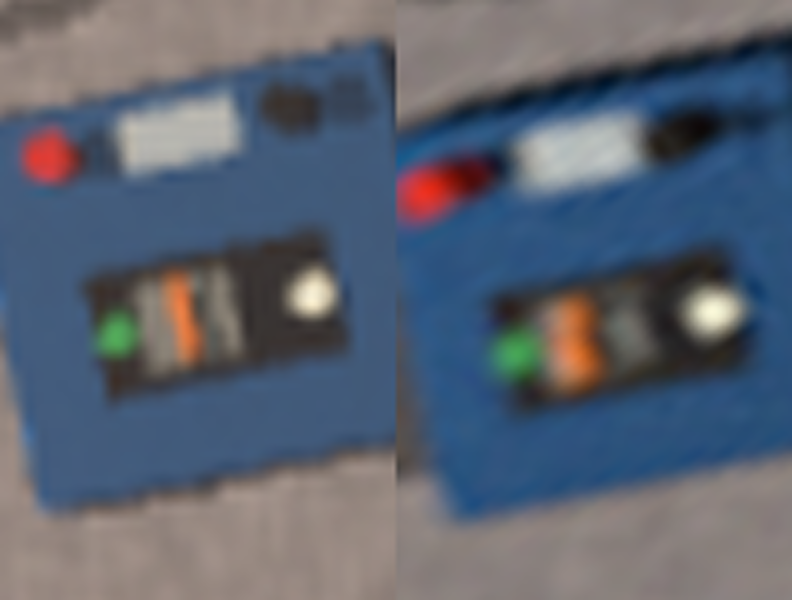

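Supply: the black field has its green dot at the left (+y) end, (118,334) in the crop, white dot at (310,290), and the orange ridge at (183,317), towards ON. The ridge is at about (0.448, 0.390) and supply yaw is about 13°. Next, a close look at the blades.

Run:
```python
import pickle
from h import *
t=pickle.load(open("top0.pkl","rb")); s=pickle.load(open("scene0.pkl","rb"))
pos=[(.485,.19),(.465,.073),(.455,-.06),(.455,-.224)]
rows=[np.hstack([ortho(d,x-.05,x+.0502,y-.05,y+.0502,.003)[:100,:100] for x,y in pos]) for d in(t,s)]
cv2.imwrite("pics/bl2.png",cv2.resize(np.vstack(rows),None,fx=2,fy=2,interpolation=cv2.INTER_CUBIC))
```

```text
(no output)
```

View pics/bl2.png

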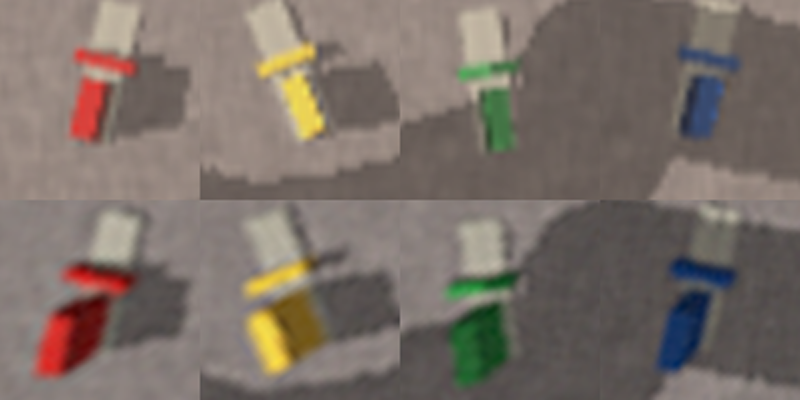

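The crop shows each blade (top row, tip away from the robot): red handle (90,108), yellow (303,105), green (497,122), blue (703,105). The bars give yaws of about -14°, 22°, 8° and -10°. That is enough to act, so I'll do the switch first.

```bash
cat > act.py <<'E'
from h import *
from station import bot, imaging
RELAY={"blue":((.6423,.2615),10.9),"green":((.615,.0735),-.5),"red":((.6249,-.0915),-12.),"yellow":((.6039,-.2431),-6.5)} # copper centre, yaw
RIDGE=np.array([.448,.390]); SY=12.9
def ax(yaw): a=np.radians(yaw); return np.array([np.cos(a),np.sin(a)])
def go(xy,z,yaw,v=.15): bot.movel([xy[0],xy[1],z],[180,0,yaw],max_speed=v)
def flip(xy,z,yaw):
    "yaw or yaw+180, whichever keeps the last joint nearer its middle"
    c=[(abs(q[5]),y) for y in(yaw,yaw-180*np.sign(yaw+1e-6)) if (q:=bot.ik([xy[0],xy[1],z],[180,0,y])) is not None]
    return min(c)[1]
def nudge(s):
    "s=+1: to ON, -1: to OFF. RIDGE is the ridge at ON."
    u=ax(SY+90); c=RIDGE-7*.001*u
    yaw=flip(c,.1,SY+90); p=lambda t,z,v=.15: go(c-s*t*.001*u,z,yaw,v)
    q=c-s*.020*u; bot.close(20); bot.move_ptp([q[0],q[1],.12],[180,0,yaw])
    p(27,.12); p(27,.055,.06); print("tip z",bot.current_position()[2]-.017,bot.current_force())
    for t in(22,17,13,11,9):
        p(t,.055,.03); print(t,np.round(bot.current_force(),1))
    p(16,.055,.05); p(16,.15)
def save(n,name,x,y,w,h,z,k=4):
    d=imaging.read_camera(n); cv2.imwrite(f"pics/{name}.png",cv2.resize(ortho(d,x-h/2,x+h/2,y-w/2,y+w/2,z),None,fx=k,fy=k,interpolation=cv2.INTER_CUBIC)); return d
E
python3 - <<'E'
from act import *
for c,((x,y),w) in RELAY.items():
    print(c,[None if (q:=bot.ik([x-.06,y,.03],[180,0,a])) is None else round(q[5]) for a in(w,w+180)])
nudge(-1)
bot.move_ptp([.45,.15,.35],[180,0,0]); bot.let_go()
save("top","sw1",.455,.385,.10,.10,.038,5); print(bot.current_time_s())
E
```

```text
blue [101, -79]
green [95, -85]
red [90, -90]
yellow [70, -110]
tip z 0.038391967495406826 [ 0.31852681  0.4858462  -0.05236514]
22 [-0.1 -0.1 -0.4]
17 [-1.4  3.5 -0.2]
13 [1.6 1.5 0.5]
11 [0.7 0.6 0.9]
9 [-0.3  0.7  0.1]
8.0833
```

View pics/sw1.png

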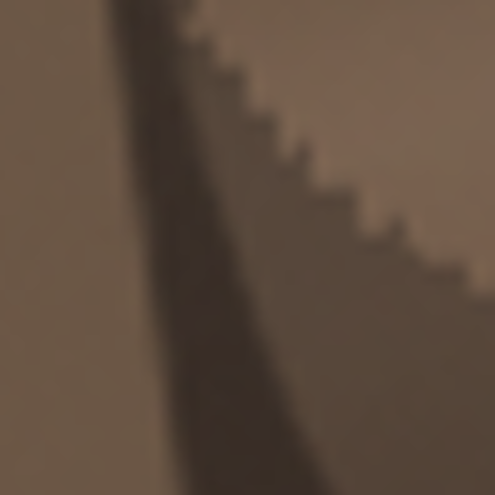

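The arm hides the switch in that picture. The force trace (3.8 N, then free) indicates the snap. I'll check the ridge numerically after moving aside, then do the first blade.

```bash
cat >> act.py <<'E'
HUE={"red":lambda H:(H<6)|(H>174),"yellow":lambda H:(H>22)&(H<33),"green":lambda H:(H>45)&(H<85),"blue":lambda H:(H>100)&(H<125)}
def handle(c):
    "handle-top centroids in the blade region seen by both cameras, bias-corrected by half the top-scene offset"
    out=[]
    for n,b in(("top",-.0027),("scene",.0027)):
        d=imaging.read_camera(n); C=cloud(d); hsv=cv2.cvtColor(d["color"],cv2.COLOR_RGB2HSV).astype(int)
        m=HUE[c](hsv[...,0])&(hsv[...,1]>90)&(hsv[...,2]>25)&(C[...,2]>.028)&(C[...,2]<.042)&(C[...,0]>.38)&(C[...,0]<.57)&(C[...,1]<.28)&(C[...,1]>-.32)
        out.append((n,int(m.sum()),np.round(np.median(C[m],0)[:2]+[b,0],4) if m.sum() else None))
    return out
def ridge():
    for n in("top","scene"):
        d=imaging.read_camera(n); im=ortho(d,.41,.49,.345,.425,.039,.0005); h=cv2.cvtColor(im,cv2.COLOR_BGR2HSV).astype(int)
        m=(h[...,0]>4)&(h[...,0]<20)&(h[...,1]>150)&(h[...,2]>130); i,j=np.nonzero(m)
        if len(i)>50:
            P=np.array([.49-i.mean()*.0005,.425-j.mean()*.0005]); print("ridge",n,len(i),np.round(P,4),"slide from ON",round(float((P-RIDGE)@ax(SY+90))*1000,1))
def insert(c,xy,yaw):
    xy=np.array(xy); rc,ry=RELAY[c]; a=ax(ry); o=np.array(rc)+.0295*a   # relay origin
    off=flip(xy,.1,yaw)-yaw; g,r=yaw+off,ry+off
    T=lambda x: o+a*x
    bot.let_go(); bot.move_ptp([xy[0],xy[1],.12],[180,0,g]); go(xy,.0225,g,.1)
    bot.close(40); print("width",round(bot.current_gripper_width(),4))
    go(xy,.09,g); go(T(-.072),.09,r,.2); go(T(-.072),.0295,r,.08)
    f0=bot.current_force(); x=-.060; go(T(x),.0295,r,.06); print("enter",np.round(bot.current_force()-f0,1))
    while x<-.022:
        x+=.002; go(T(x),.0290,r,.03); f=(bot.current_force()-f0); fa=f[:2]@a
        if x>-.038: print(round(x*1000),np.round(f,1),end=" ")
        if fa<-7 : break
    print("\nstop x",x,"width",round(bot.current_gripper_width(),4))
    bot.let_go(); p=T(x); go(p,.13,r); print("t",bot.current_time_s())
E
python3 - <<'E'
from act import *
bot.move_ptp([.45,-.1,.35],[180,0,-90]); ridge()
print(handle("red"))
insert("red",(.476,.191),-14)
E
```

```text
ridge top 323 [0.4534 0.3752] slide from ON -15.6
ridge scene 394 [0.4483 0.3751] slide from ON -14.6
[('top', 40, array([0.4759, 0.1931])), ('scene', 29, array([0.4823, 0.1888]))]
width 0.0113
enter [ 0.7 -0.5 -0.2]
-38 [ 0.4  1.3 -0.6] -36 [-0.3  0.5 -1. ] -34 [0.3 0.2 0.2] -32 [ 0.7  1.1 -0.6] -30 [0.3 0.8 0.2] -28 [-5.4  1.4  1.6] -26 [-12.2   2.8   5.1] 
stop x -0.025999999999999968 width 0.0112
t 23.9083
```

Switch is OFF and the red blade met the brass where expected. Now yellow, with a check picture of red.

Run:
```python
from act import *
bot.move_ptp([.46,.20,.30],[180,0,-90])
for n in("top","scene"):
    d=imaging.read_camera(n); cv2.imwrite(f"pics/r_{n}.png",cv2.resize(ortho(d,.54,.70,-.15,-.04,.008,.0005),None,fx=1.5,fy=1.5,interpolation=cv2.INTER_CUBIC))
cv2.imwrite("pics/r.png",np.hstack([cv2.imread(f"pics/r_{n}.png") for n in("top","scene")]))
ridge()
for c in("yellow","green","blue"): print(c,handle(c))
```

```text
ridge scene 376 [0.4484 0.3753] slide from ON -14.5
yellow [('top', 34, array([0.458 , 0.0722])), ('scene', 20, array([0.4633, 0.0697]))]
green [('top', 31, array([ 0.4435, -0.0574])), ('scene', 33, array([ 0.4461, -0.0578]))]
blue [('top', 33, array([ 0.4497, -0.221 ])), ('scene', 40, array([ 0.453 , -0.2233]))]
```

View pics/r.png

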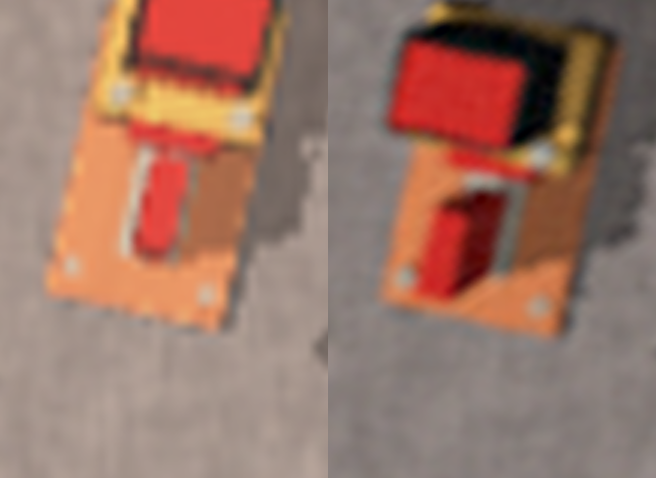

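The red blade is home: its bar at (172,138) in the left half is tight against the brass, centred and straight. The other blades haven't moved, so I'll insert yellow.

Run:
```python
from act import *
insert("yellow",(.459,.071),22)
bot.move_ptp([.46,.20,.30],[180,0,-90])
for c in("green","blue","yellow","red"): print(c,handle(c))
```

```text
width 0.0112
enter [-0.7 -0.   0.4]
-38 [-0.6  1.   0.6] -36 [-0.6  0.8  0.9] -34 [-0.7 -0.2  0.2] -32 [-0.9  0.4  0.2] -30 [-0.3  0.9  0.2] -28 [-3.3  0.1  0.9] -26 [-12.    1.2   5.2] 
stop x -0.025999999999999968 width 0.0111
t 40.7667
green [('top', 30, array([ 0.442 , -0.0562])), ('scene', 35, array([ 0.4454, -0.0598]))]
blue [('top', 34, array([ 0.4498, -0.2198])), ('scene', 37, array([ 0.4507, -0.2227]))]
yellow [('top', 0, None), ('scene', 0, None)]
red [('top', 0, None), ('scene', 0, None)]
```

Run:
```python
from act import *
insert("green",(.443,-.0585),7.7)
bot.move_ptp([.46,.20,.30],[180,0,-90])
for c in("blue","green","yellow","red"): print(c,handle(c))
```

```text
width 0.0114
enter [ 0.6 -1.2 -1.3]
-38 [-0.6 -1.2 -0.4] -36 [ 0.  -1.  -1.3] -34 [ 0.2 -1.1 -0.8] -32 [ 0.3 -1.1 -1.1] -30 [-0.7 -1.2 -2.1] -28 [-2.8 -0.8  0.5] -26 [-10.2  -0.    3.9] 
stop x -0.025999999999999968 width 0.0114
t 58.9
blue [('top', 35, array([ 0.4497, -0.2208])), ('scene', 38, array([ 0.4532, -0.2228]))]
green [('top', 0, None), ('scene', 0, None)]
yellow [('top', 0, None), ('scene', 0, None)]
red [('top', 0, None), ('scene', 0, None)]
```

Run:
```python
from act import *
insert("blue",(.4495,-.2215),-9.6)
bot.move_ptp([.46,.0,.40],[180,0,-90]); bot.move_ptp([.30,-.50,.30],[180,0,-90]); ridge()
T=[]
for n in("top","scene"):
    d=imaging.read_camera(n); T.append(np.hstack([ortho(d,x-.05,x+.0602,y-.05,y+.0502,.008)[:110,:100] for (x,y),_ in RELAY.values()]))
cv2.imwrite("pics/all.png",cv2.resize(np.vstack(T),None,fx=2,fy=2,interpolation=cv2.INTER_CUBIC))
```

```text
width 0.0114
enter [-0.4 -1.1 -0.2]
-38 [-0.3 -0.4 -0.5] -36 [ 0.2 -0.1 -0.6] -34 [-0.  -0.1 -1. ] -32 [-0.  -0.8  0.1] -30 [ 0.3 -0.7 -0.4] -28 [ 0.  -0.3  0.2] -26 [-8.1 -2.   3.3] 
stop x -0.025999999999999968 width 0.0115
t 78.9083Traceback (most recent call last):
  File "<stdin>", line 3, in <module>
station.PlanningError: the arm cannot take that pose within its joint ranges
```

Run:
```python
from act import *
bot.goto_joints([-70,27.5,91.5,0,61,0]); ridge()
T=[]
for n in("top","scene"):
    d=imaging.read_camera(n); T.append(np.hstack([ortho(d,x-.05,x+.0602,y-.05,y+.0502,.008)[:110,:100] for (x,y),_ in RELAY.values()]))
cv2.imwrite("pics/all.png",cv2.resize(np.vstack(T),None,fx=2,fy=2,interpolation=cv2.INTER_CUBIC))
```

```text
ridge top 326 [0.4533 0.3752] slide from ON -15.6
ridge scene 380 [0.4482 0.3751] slide from ON -14.5
```

View pics/all.png

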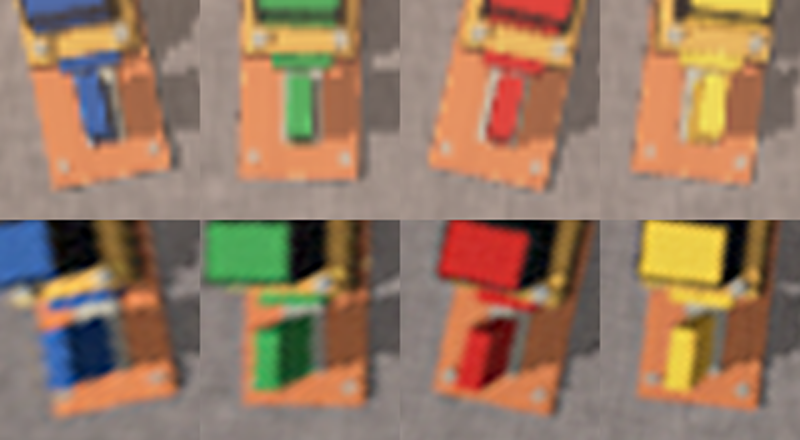

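All four bars (top row: blue (90,62), green (302,62), red (515,62), yellow (710,60)) sit against the brass, straight and centred. The switch is still OFF. Now to ON.

Run:
```python
from act import *
bot.goto_joints([20,27.5,91.5,0,61,0]); nudge(+1)
bot.goto_joints([-70,27.5,91.5,0,61,0]); ridge()
T=[]
for n in("top","scene"):
    d=imaging.read_camera(n); T.append(cv2.resize(d["color"][90:260,70:430,::-1],None,fx=1.7,fy=1.7,interpolation=cv2.INTER_CUBIC) if n=="top" else cv2.resize(d["color"][80:310,120:430,::-1],(612,289),interpolation=cv2.INTER_CUBIC))
cv2.imwrite("pics/end.png",np.vstack(T)); print(bot.current_time_s())
```

```text
tip z 0.03839274282481653 [ 0.07926359 -0.65111267  0.56583561]
22 [-0.1  1.1  0. ]
17 [ 1.4 -2.5  1.3]
13 [-0.4 -0.1 -0.2]
11 [ 0.   0.1 -1.2]
9 [ 0.3  0.8 -0.7]
ridge top 303 [0.4513 0.389 ] slide from ON -1.7
ridge scene 480 [0.4454 0.3887] slide from ON -0.7
94.9583
```

View pics/end.png

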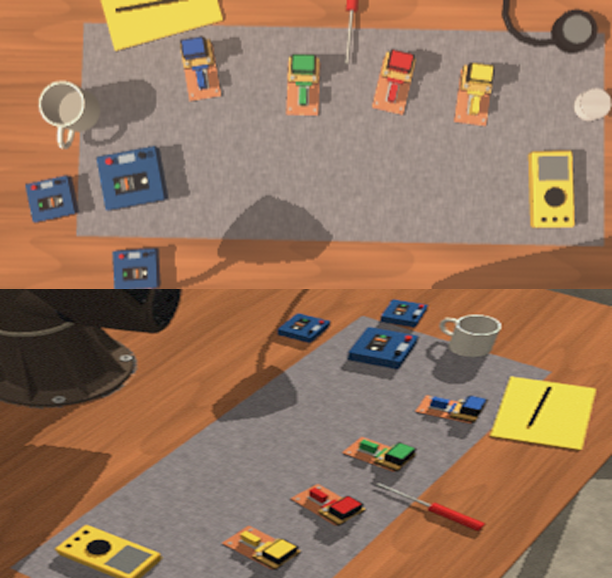

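The ridge is back at ON (measured travel 13.9 mm). All four blades are seated, at (201,75), (303,93), (393,90) and (477,98), the bystanders haven't moved and the arm is clear.

```bash
python3 -c "
from station import sign_off
print(sign_off())"
```

```text
the job is handed in; nothing more can be done
None
```

The job is handed in: I set the switch to OFF, slid all four blades home in their colour-matched relays, then set the switch back to ON; the final pictures show the blades seated and the bystanders unmoved, but the hand-in call returned no verdict.

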